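Seat the tall culture jar on the reader's part-present pin

TASK

Take the tall straight green-glass jar with the white lid and set it down upright inside the round nest of the grey jar reader, so that it stands flat on the nest floor and its own weight keeps the sensing pin pressed down, then let go. Set it down, do not drop it, and leave the squat jar where it is.

Things in the scene. Friction and masses are not known exactly. Their poses are not given: they have to be found in the camera images.
- tall_jar_mid (a point): Centre (half-way up) of the tall jar to load: upright straight green-glass cylinder, 50 mm across, 85 mm high, the top 16 mm a flat white lid 51 mm across; about 0.2 kg, loose on the table, z up its axis. Near it, in any order and 130 mm or more apart: the squat jar and a white bottle (42 mm across, 130 mm high, narrow neck).
- nest (a point): Centre of the nest floor on the fixed jar reader, 40 mm above the table, z up. Reader: grey box 180 (x) by 150 (y) by 40 mm, turned by some yaw, its centre 20 mm from here along +x. Nest: round aluminium rim 12 mm high, 72 mm inner and 84 mm outer diameter. A white ridge, top 64 mm above the table, crosses the reader's +x side, 68 mm from here.
- pin (a joint): Travel of the steel part-present pin, 12 mm in diameter, in the middle of the nest, in m: 0 is free (its top stands 8 mm above the nest floor) and it grows as the pin is pressed down; about 0.008 when a jar stands flat on the nest floor. A light spring: 0.8 N at 8 mm, less than the weight of the jar.
- squat_jar_mid (a point): Centre (half-way up) of the squat jar, a bystander to be left alone: green glass with a white lid, 64 mm in diameter and 45 mm high. Loose on the table, z up.
There are look-alikes about, which are no part of the job. What is shaped like the part that bears tall_jar_mid but orange is not meant.

How it is judged:
By the outcome, as a careful person would: the job done as asked, in the order asked, and still so for the second after the job is handed in, with the robot touching nothing.
It also fails if it takes over 34 s, if anything falls off the work surface, if the arm or the gripper's body presses on something with over 40 N, if the wrist force passes 120 N, or if a joint passes its speed limit or range.

ROBOT

A 7-joint arm with a two-finger parallel gripper is mounted at the origin on the work surface. World frame = base frame: x ahead of the robot, y to its left, z up, the work surface at z = 0. Lengths are in m, angles in rad, forces in N, time in s.
With the tool pointing down it reaches from about 0.4 to 0.925 m from the base axis. Payload 5.6 kg.
Tool frame: the origin (TCP) lies at the very end of the fingers, on their centre line; the grasp point (between the pads) lies 19 mm behind it; z points along the fingers, y is the direction in which the jaws open and shut (so a half turn about z gives the same grasp; the last joint's range is limited). The gripper opens to 85 mm and grips with 20 to 120 N. Pads are 22 mm wide; open, the fingers measure 114 mm over their backs; the gripper's body (76 mm by 85 mm) begins 54 mm behind the grasp point. The pads swing forward as they close: fully open they stand 13 mm farther back than shut.
Start: joints at [1.221, 0.468, -0.012, 1.603, 0.006, 1.071, -0.056], TCP at [0.196, -0.62, 0.231] pointing down, gripper open.
Joint ranges: [-2.53, 2.53], [-0.31, 2.02], [-1.57, 1.55], [0.28, 2.44], [-1.29, 4.43], [0.15, 1.84], [-2.92, 2.92]. Speed limits (rad/s): [2.57, 2.57, 3.14, 3.14, 3.14, 3.14, 3.14].

INTERFACE

Orientations are given as a unit quaternion [w, x, y, z].
In Python, from plant import * gives the robot as it stands. The module is installed in compiled form; this text tells all that it offers.
- The arm moves only by the shell command python3 -m crank 'ROWS'. ROWS is JSON, a list of rows, each an object of numbers: "dx", "dy", "dz": the shift along the tool's x, y, z in mm; "yaw": the turn about the tool's z in rad; "jaw": the finger opening in mm, from 0 to 85.4. In form: [{"dx": .., "dy": .., "dz": .., "yaw": .., "jaw": ..}, ...]. A call has 1 to 20 rows; each row is the pose to reach, as a shift and turn from the pose commanded when the call began, along the tool's axes at that moment; what a row does not reach only later rows make up. A row lasts 1/10 s, in which the tool goes at most 50 mm and 8.59 degrees, less where a joint would pass 70% of its speed; a pose out of reach is approached as far as the arm can. A call with a gripper value outside its range is refused whole. The fingers move at their own pace and stop on an object; the grip force is fixed at half the most. Time passes only in rows, so rows that repeat a pose let the fingers close. It gives the time, the measured TCP pose, the force and the opening at its end, in the units of the state.
- observe(): the state, without advancing time (a new reading comes with each control period).
- camera(name): name is "scene" or "side" or "wrist"; returns a dict with "img" (384x512x3 uint8, red, green, blue), "intrinsics" (3x3 intrinsics, pixels), "R" (3x3) and "t" (3): a world point X has camera coordinates R X + t. Camera axes: x right, y down, z forward; pixel columns grow to the right and rows downward; lengths in m; the calibration is good to about 2 mm. A picture is of the moment at which its call begins. There is no depth.
- close_job(): hands the job in, once; it reports no verdict.
The state is a dict: "time_s": time; "qpos": joint angles; "dq": joint speeds; "effort": joint torques, N m; "tcp_pos": TCP position; "ee_rot": TCP orientation; "ft_force": force on the tool from outside, world axes, zero at the start; "moment": the same for the moment, N m; "grip_width": opening from 0.0 (shut) to 1.0 (fully open).
Only numpy, scipy, OpenCV 4.12 (cv2) and the standard library are available. Lean on these libraries where they do the work, as an engineer would, in place of code of your own. Each camera call takes 0.05 s, during which the arm holds its last target.

## Working session

There is one attempt and no reset: what is moved stays moved. The work goes in short steps, Python scripts to look and compute and a shell command to move; the robot and the scene stay as the last step left them, time stands still between calls to the robot, and variables do not carry over. Pictures are saved under pics/ and viewed, and the job is handed in when it is done.

```bash
mkdir -p pics
cat > h.py <<'E'
from plant import *
import numpy as np, cv2
def snap(n,f):
    c=camera(n); cv2.imwrite(f'pics/{f}.png',cv2.cvtColor(c['img'],cv2.COLOR_RGB2BGR)); np.savez(f'pics/{f}.npz',**c); return c
def load(f): return dict(np.load(f'pics/{f}.npz'))
def ray(c,u,v):
    d=c['R'].T@np.linalg.inv(c['intrinsics'])@np.array([u,v,1.]); return -c['R'].T@c['t'],d
def onz(c,u,v,z):
    o,d=ray(c,u,v); return o+d*(z-o[2])/d[2]
def proj(c,X):
    p=c['intrinsics']@(c['R']@np.array(X)+c['t']); return p[:2]/p[2]
E
python3 - <<'E'
from h import *
for n in ('scene','side','wrist'):
    c=snap(n,n+'0'); print(n,(-c['R'].T@c['t']).round(3))
s=observe();print(s)
E
```

```text
scene [ 1.263 -0.21   0.832]
side [0.45  0.446 0.589]
wrist [ 0.262 -0.599  0.372]
{'time_s': 0.15, 'qpos': array([ 1.22099284,  0.46820072, -0.01161528,  1.60341311,  0.00603727,
        1.07141024, -0.05631826]), 'dq': array([-0.00020636, -0.0012829 ,  0.00035154, -0.00388466,  0.00083477,
       -0.00193683, -0.00203285]), 'effort': array([ 1.24078000e-03, -5.32791424e+01,  2.16925610e-02, -2.51551813e+01,
        1.14323929e-02,  5.59678010e-03, -3.87795311e-06]), 'tcp_pos': array([ 0.19611532, -0.61925383,  0.23053998]), 'ee_rot': array([-6.77424264e-04,  9.88260919e-01,  1.52773913e-01, -1.71907568e-04]), 'ft_force': array([-0.06668986,  0.01492851,  0.16066179]), 'moment': array([0.01730895, 0.01036377, 0.01913992]), 'grip_width': 0.9995565204435706}
```

View pics/scene0.png

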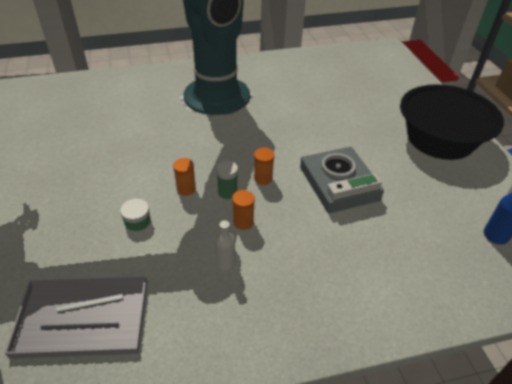

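View pics/side0.png

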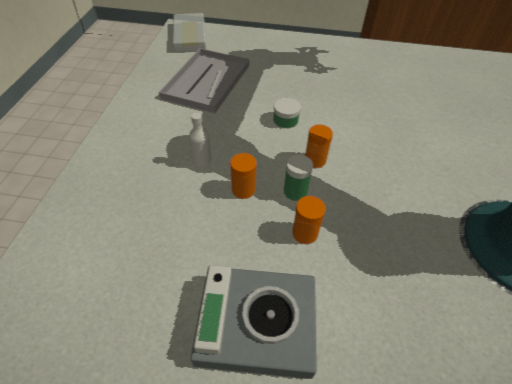

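View pics/wrist0.png

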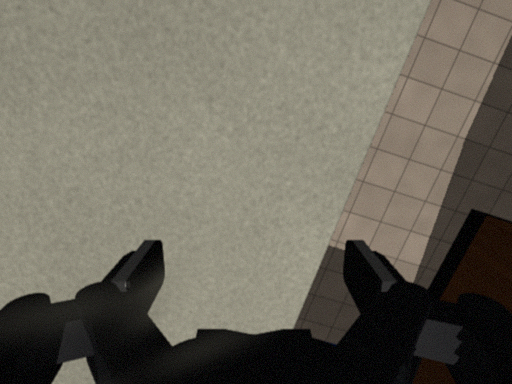

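The scene view shows the green jar at about (228,180) with three orange look-alikes around it, the squat jar at (136,215), the bottle at (226,245) and the nest at (338,165). In the side view the jar is at (298,178) and the nest at (270,314). The wrist view shows only table and floor.

Run:
```python
from h import *
for f,(x0,y0,x1,y1) in {'scene0':(160,130,400,250),'side0':(180,120,340,380)}.items():
    im=cv2.imread(f'pics/{f}.png')[y0:y1,x0:x1]; k=3 if f=='scene0' else 2.3
    cv2.imwrite(f'pics/{f}c.png',cv2.resize(im,None,fx=k,fy=k,interpolation=cv2.INTER_CUBIC))
for f in('scene0','side0'):
    c=load(f); hsv=cv2.cvtColor(c['img'],cv2.COLOR_RGB2HSV)
    for nm,lo,hi in (('orange',(3,150,80),(18,255,255)),('green',(60,80,20),(95,255,200))):
        m=cv2.inRange(hsv,lo,hi); n,l,st,ce=cv2.connectedComponentsWithStats(m)
        for i in range(1,n):
            if st[i,4]>60:
                print(f,nm,st[i],ce[i].round(1),onz(c,*ce[i],0.0425 if nm=='orange' else 0.035).round(3))
```

```text
scene0 orange [254 148  20  36 574] [263.3 164.8] [0.405 0.047 0.042]
scene0 orange [174 159  20  36 584] [184.2 175.9] [ 0.402 -0.156  0.042]
scene0 orange [232 190  22  39 703] [242.7 208.6] [ 0.543 -0.039  0.042]
scene0 green [ 185    0   56   75 1703] [211.5  41.4] [-0.286  0.039  0.035]
scene0 green [478   0  25  38 456] [488.7  17. ] [-0.256  1.144  0.035]
scene0 green [494  22  18  36 435] [504.3  39.2] [-0.079  1.092  0.035]
scene0 green [ 186   79   63   34 1191] [218.2  95.2] [ 0.056 -0.003  0.035]
scene0 green [350 176  25  10 134] [362.2 180.3] [0.509 0.277 0.035]
scene0 green [219 179  17  19 237] [226.7 187.3] [ 0.458 -0.06   0.035]
scene0 green [127 219  21  10 102] [137.7 225. ] [ 0.533 -0.281  0.035]
side0 orange [306 125  27  43 820] [318.6 144.2] [ 0.403 -0.161  0.042]
side0 orange [ 230  153   27   46 1022] [243.2 174.7] [ 0.547 -0.042  0.042]
side0 orange [ 293  196   33   48 1183] [308.1 218.7] [0.41  0.043 0.042]
side0 green [274 115  24  12 186] [285.3 121.5] [ 0.484 -0.233  0.035]
side0 green [285 174  25  26 450] [295.8 187.1] [ 0.439 -0.036  0.035]
side0 green [ 465  202   47   88 2977] [491.8 239.4] [0.08  0.021 0.035]
side0 green [199 294  24  47 752] [210.7 317.4] [0.541 0.25  0.035]
```

View pics/scene0c.png

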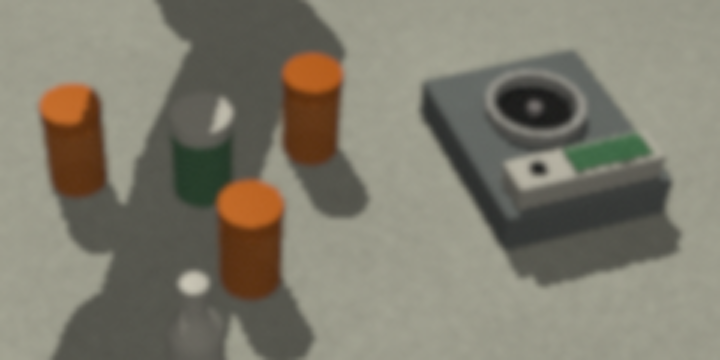

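View pics/side0c.png

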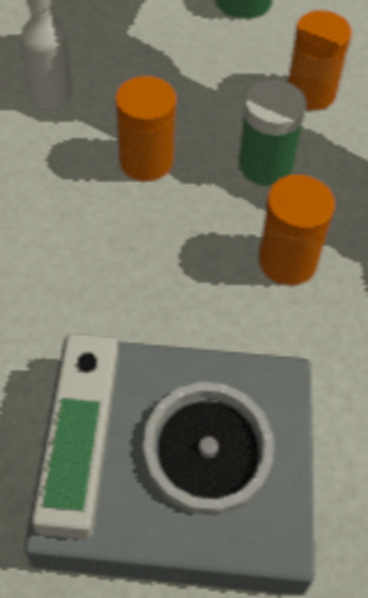

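Run:
```python
from h import *
S=load('scene0');D=load('side0')
def tri(a,b):
    A=[];B=[]
    for c,p in((S,a),(D,b)):
        o,d=ray(c,*p); d/=np.linalg.norm(d); P=np.eye(3)-np.outer(d,d);A.append(P);B.append(P@o)
    return np.linalg.lstsq(np.vstack(A),np.hstack(B),rcond=None)[0]
# lid+glass silhouettes & rim via masks
for nm,a,b,z in(('lidtop',(227.7,169.4),(299.6,164.8),.085),('rim',(338.7,164.7),(270.5,313.7),.052)):
    print(nm,onz(S,*a,z).round(4),onz(D,*b,z).round(4),tri(a,b).round(4))
# check: draw the predicted circles
def circ(im,c,x,y,z,r,col):
    t=np.linspace(0,2*np.pi,90)
    p=np.array([proj(c,(x+r*np.cos(q),y+r*np.sin(q),z)) for q in t])
    cv2.polylines(im,[np.round((p+.5)*4-.5).astype(int)],True,col,1)
for c,f,(jx,jy) in((S,'scene0',(160,120)),(D,'side0',(200,130))):
    im=cv2.resize(cv2.cvtColor(c['img'],cv2.COLOR_RGB2BGR),None,fx=4,fy=4,interpolation=cv2.INTER_CUBIC)
    a,b=((227.7,169.4),(338.7,164.7)) if f=='scene0' else ((299.6,164.8),(270.5,313.7))
    P=onz(c,*a,.085);N=onz(c,*b,.052)
    circ(im,c,P[0],P[1],.085,.0255,(255,0,0));circ(im,c,P[0],P[1],0,.025,(0,0,255))
    circ(im,c,N[0],N[1],.052,.042,(0,0,255));circ(im,c,N[0],N[1],.052,.036,(255,0,255))
    def cr(u,v): return im[int(v*4)-140:int(v*4)+140,int(u*4)-140:int(u*4)+140]
    cv2.imwrite(f'pics/{f}chk.png',np.hstack([cr(*a),cr(*b)]))
```

```text
lidtop [ 0.4486 -0.0546  0.085 ] [ 0.4388 -0.0494  0.085 ] [ 0.4397 -0.0539  0.0786]
rim [0.4576 0.2309 0.052 ] [0.452  0.2346 0.052 ] [0.4524 0.2332 0.0474]
```

View pics/scene0chk.png

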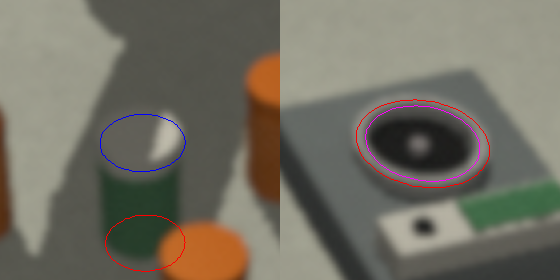

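View pics/side0chk.png

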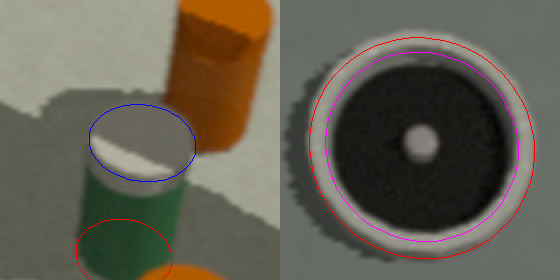

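The projected circles fit to about 1–2 px. That puts the jar near (0.443, -0.053) and the nest near (0.454, 0.233). I'll hover above the jar with the jaw axis turned into the gaps between the orange look-alikes.

```bash
python3 -m crank '[{"dx":200,"dy":-230,"dz":0,"yaw":-0.37,"jaw":85},{"dx":200,"dy":-230,"dz":0,"yaw":-0.37,"jaw":85},{"dx":200,"dy":-230,"dz":0,"yaw":-0.37,"jaw":85},{"dx":200,"dy":-230,"dz":0,"yaw":-0.37,"jaw":85},{"dx":200,"dy":-230,"dz":0,"yaw":-0.37,"jaw":85},{"dx":200,"dy":-230,"dz":0,"yaw":-0.37,"jaw":85},{"dx":406,"dy":-465,"dz":0,"yaw":-0.74,"jaw":85},{"dx":406,"dy":-465,"dz":0,"yaw":-0.74,"jaw":85},{"dx":406,"dy":-465,"dz":0,"yaw":-0.74,"jaw":85},{"dx":406,"dy":-465,"dz":0,"yaw":-0.74,"jaw":85},{"dx":406,"dy":-465,"dz":0,"yaw":-0.74,"jaw":85},{"dx":406,"dy":-465,"dz":0,"yaw":-0.74,"jaw":85},{"dx":406,"dy":-465,"dz":0,"yaw":-0.74,"jaw":85},{"dx":406,"dy":-465,"dz":0,"yaw":-0.74,"jaw":85},{"dx":406,"dy":-465,"dz":0,"yaw":-0.74,"jaw":85},{"dx":406,"dy":-465,"dz":0,"yaw":-0.74,"jaw":85}]'
python3 - <<'E'
from h import *
s=observe();print(s['time_s'],s['tcp_pos'],s['ee_rot'],s['qpos'].round(3))
c=snap('wrist','wrist1')
E
```

```text
time_s: 1.75
tcp_pos: [0.4423, -0.0553, 0.231]
ee_rot: [0.0, 0.867, 0.499, -0.001]
ft_force: [-0.2, -0.0, -1.0]
grip_width: 0.995
1.75 [ 0.4423028  -0.05530429  0.23103632] [ 5.16342290e-05  8.66749807e-01  4.98742932e-01 -5.07395948e-04] [ 0.545  0.166 -0.54   2.051  0.106  0.951 -0.576]
```

View pics/wrist1.png

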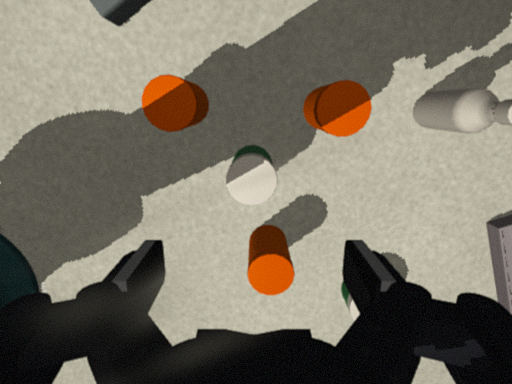

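The wrist view shows the white lid at about (251,178), with orange jars at (168,103), (343,108) and (271,272). I'll compare the lid with the projected TCP axis.

Run:
```python
from h import *
c=load('wrist1');s=observe();t=s['tcp_pos']
print('lid',onz(c,251,178.5,.085).round(4),'tcp axis pix at .085',proj(c,[t[0],t[1],.085]).round(1),'tcp',proj(c,t).round(1))
for p in((168,103),(343,108),(271,273)): print(onz(c,*p,.085).round(4))
hsv=cv2.cvtColor(c['img'],cv2.COLOR_RGB2HSV);m=cv2.inRange(hsv,(0,0,70),(180,255,255))
print((-c['R'].T@c['t']).round(3), c['R'].round(2))
```

```text
lid [ 0.4405 -0.0551  0.085 ] tcp axis pix at .085 [252.8 177.8] tcp [252.4 243.9]
[0.4108 0.0442 0.085 ]
[ 0.547  -0.0402  0.085 ]
[ 0.4065 -0.1557  0.085 ]
[0.477 0.004 0.373] [[ 0.86 -0.5   0.  ]
 [-0.48 -0.83  0.27]
 [-0.14 -0.24 -0.96]]
```

Aligned to within 2 mm, so I'll descend and grip.

```bash
python3 -m crank '[{"dx":-1,"dy":-2,"dz":50,"yaw":0,"jaw":85},{"dx":-1,"dy":-2,"dz":90,"yaw":0,"jaw":85},{"dx":-1,"dy":-2,"dz":120,"yaw":0,"jaw":85},{"dx":-1,"dy":-2,"dz":145,"yaw":0,"jaw":85},{"dx":-1,"dy":-2,"dz":170,"yaw":0,"jaw":85},{"dx":-1,"dy":-2,"dz":190,"yaw":0,"jaw":85},{"dx":-1,"dy":-2,"dz":195,"yaw":0,"jaw":85},{"dx":-1,"dy":-2,"dz":195,"yaw":0,"jaw":85},{"dx":-1,"dy":-2,"dz":195,"yaw":0,"jaw":85}]'
python3 - <<'E'
from h import *
snap('wrist','wrist2')
E
```

```text
time_s: 2.7
tcp_pos: [0.4412, -0.0541, 0.037]
ee_rot: [0.0, 0.866, 0.499, 0.0]
ft_force: [0.2, 0.2, -0.3]
grip_width: 0.998
```

View pics/wrist2.png

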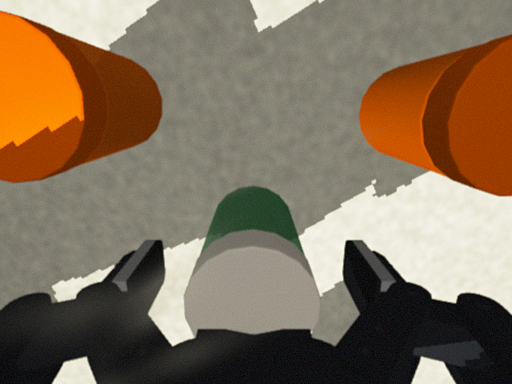

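The jar stands centred between the open fingers, with its lid at about (252,290), and nothing else is near. Closing now, then a short test lift.

```bash
python3 -m crank '[{"dx":0,"dy":0,"dz":0,"yaw":0,"jaw":60},{"dx":0,"dy":0,"dz":0,"yaw":0,"jaw":45},{"dx":0,"dy":0,"dz":0,"yaw":0,"jaw":40},{"dx":0,"dy":0,"dz":0,"yaw":0,"jaw":40},{"dx":0,"dy":0,"dz":0,"yaw":0,"jaw":40},{"dx":0,"dy":0,"dz":0,"yaw":0,"jaw":40},{"dx":0,"dy":0,"dz":0,"yaw":0,"jaw":40},{"dx":0,"dy":0,"dz":0,"yaw":0,"jaw":40},{"dx":0,"dy":0,"dz":-5,"yaw":0,"jaw":40},{"dx":0,"dy":0,"dz":-15,"yaw":0,"jaw":40},{"dx":0,"dy":0,"dz":-30,"yaw":0,"jaw":40},{"dx":0,"dy":0,"dz":-30,"yaw":0,"jaw":40},{"dx":0,"dy":0,"dz":-30,"yaw":0,"jaw":40}]'
python3 - <<'E'
from h import *
snap('side','side3');print(observe()['ee_rot'])
E
```

```text
time_s: 4.05
tcp_pos: [0.4408, -0.0539, 0.0666]
ee_rot: [0.0, 0.866, 0.5, 0.0]
ft_force: [0.4, -0.0, -2.5]
grip_width: 0.578
[ 4.36514390e-05  8.66221823e-01  4.99659624e-01 -1.06035777e-04]
```

View pics/side3.png

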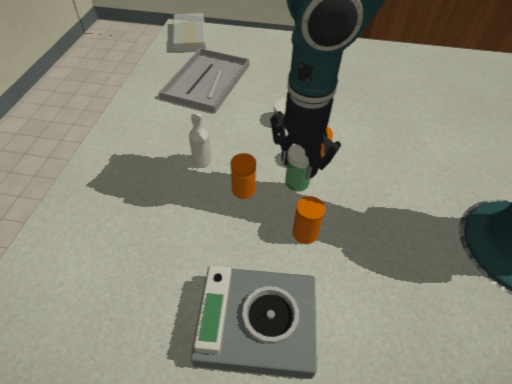

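The grip is at 49 mm with 2.5 N of load, and the jar has lifted clear of the table. I'll lift higher and go part way, so the wrist camera can see the nest ahead.

```bash
python3 -m crank '[{"dx":0,"dy":0,"dz":-30,"yaw":0,"jaw":40},{"dx":0,"dy":0,"dz":-65,"yaw":0,"jaw":40},{"dx":0,"dy":0,"dz":-100,"yaw":0,"jaw":40},{"dx":0,"dy":0,"dz":-120,"yaw":0,"jaw":40},{"dx":20,"dy":-10,"dz":-130,"yaw":0,"jaw":40},{"dx":50,"dy":-26,"dz":-130,"yaw":0,"jaw":40},{"dx":80,"dy":-42,"dz":-130,"yaw":0,"jaw":40},{"dx":105,"dy":-55,"dz":-130,"yaw":0,"jaw":40},{"dx":120,"dy":-63,"dz":-130,"yaw":0,"jaw":40},{"dx":120,"dy":-63,"dz":-130,"yaw":0,"jaw":40},{"dx":120,"dy":-63,"dz":-130,"yaw":0,"jaw":40}]'
python3 - <<'E'
from h import *
snap('wrist','wrist4');print(observe()['tcp_pos'])
E
```

```text
time_s: 5.2
tcp_pos: [0.4457, 0.0815, 0.1956]
ee_rot: [-0.0, 0.866, 0.5, -0.001]
ft_force: [-0.7, -0.6, -2.8]
grip_width: 0.577
[0.44576688 0.08084989 0.19562316]
```

View pics/wrist4.png

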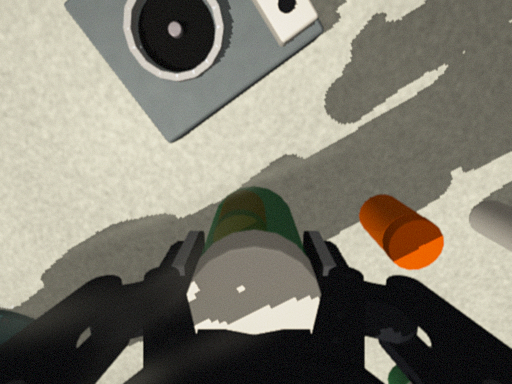

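The jar is held upright. The pin is at about (175,30), and the rim bottom is at (177,81).

Run:
```python
from h import *
c=load('wrist4');s=observe();t=s['tcp_pos']
for P in (onz(c,175,30,.048),onz(load('side0'),270.3,314.2,.048),onz(load('scene0'),338.3,165.7,.048)):
    d=P-t; a=2*np.arctan2(s['ee_rot'][2],s['ee_rot'][1])
    print(P.round(4),'dx',1e3*(d[0]*np.cos(a)+d[1]*np.sin(a)),'dy',1e3*(d[0]*np.sin(a)-d[1]*np.cos(a)))
```

```text
[0.4528 0.2281 0.048 ] dx 130.96239995104278 dy -67.62470937931106
[0.4522 0.2339 0.048 ] dx 135.65298898871538 dy -71.08322326441055
[0.4569 0.2308 0.048 ] dx 135.3325168732348 dy -65.51497559993965
```

```bash
python3 -m crank '[{"dx":25,"dy":-13,"dz":0,"yaw":0,"jaw":40},{"dx":60,"dy":-31,"dz":0,"yaw":0,"jaw":40},{"dx":95,"dy":-49,"dz":0,"yaw":0,"jaw":40},{"dx":120,"dy":-62,"dz":0,"yaw":0,"jaw":40},{"dx":133,"dy":-69,"dz":0,"yaw":0,"jaw":40},{"dx":133,"dy":-69,"dz":15,"yaw":0,"jaw":40},{"dx":133,"dy":-69,"dz":40,"yaw":0,"jaw":40},{"dx":133,"dy":-69,"dz":60,"yaw":0,"jaw":40},{"dx":133,"dy":-69,"dz":75,"yaw":0,"jaw":40},{"dx":133,"dy":-69,"dz":85,"yaw":0,"jaw":40},{"dx":133,"dy":-69,"dz":90,"yaw":0,"jaw":40},{"dx":133,"dy":-69,"dz":90,"yaw":0,"jaw":40},{"dx":133,"dy":-69,"dz":90,"yaw":0,"jaw":40}]'
python3 - <<'E'
from h import *
a=[]
for n in('scene','side'):
    c=snap(n,n+'5'); u,v=proj(c,[.453,.231,.08]).astype(int); im=cv2.cvtColor(c['img'],cv2.COLOR_RGB2BGR)
    v0=min(max(v-50,0),284);a.append(cv2.resize(im[v0:v0+100,u-60:u+60],(400,333),interpolation=cv2.INTER_CUBIC))
cv2.imwrite('pics/c5.png',np.hstack(a))
E
```

```text
time_s: 6.55
tcp_pos: [0.4534, 0.2316, 0.1068]
ee_rot: [0.0, 0.866, 0.5, 0.001]
ft_force: [-0.3, 0.6, -2.3]
grip_width: 0.577
```

View pics/c5.png

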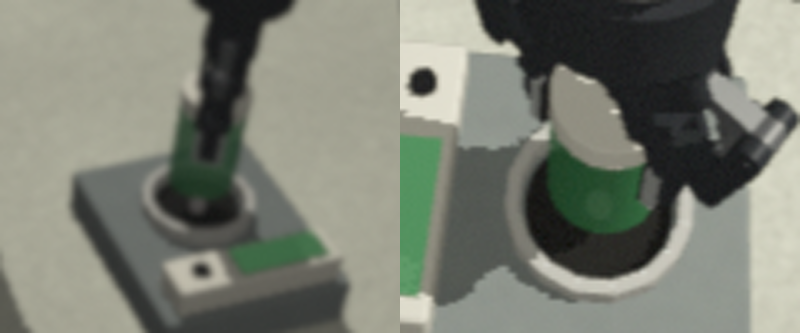

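In both crops the jar hangs centred over the rim, about 30 mm above the nest floor. I'll lower it slowly.

```bash
python3 -m crank '[{"dx":0,"dy":0,"dz":5,"yaw":0,"jaw":40},{"dx":0,"dy":0,"dz":10,"yaw":0,"jaw":40},{"dx":0,"dy":0,"dz":15,"yaw":0,"jaw":40},{"dx":0,"dy":0,"dz":19,"yaw":0,"jaw":40},{"dx":0,"dy":0,"dz":22,"yaw":0,"jaw":40},{"dx":0,"dy":0,"dz":25,"yaw":0,"jaw":40},{"dx":0,"dy":0,"dz":27,"yaw":0,"jaw":40},{"dx":0,"dy":0,"dz":28,"yaw":0,"jaw":40},{"dx":0,"dy":0,"dz":28,"yaw":0,"jaw":40},{"dx":0,"dy":0,"dz":28,"yaw":0,"jaw":40}]'; python3 -m crank '[{"dx":0,"dy":0,"dz":0.5,"yaw":0,"jaw":40},{"dx":0,"dy":0,"dz":1,"yaw":0,"jaw":40},{"dx":0,"dy":0,"dz":1,"yaw":0,"jaw":40}]'
```

```text
time_s: 7.65
tcp_pos: [0.453, 0.2315, 0.0784]
ee_rot: [0.0, 0.866, 0.5, 0.0]
ft_force: [0.3, 0.6, -1.4]
grip_width: 0.578
time_s: 7.95
tcp_pos: [0.4531, 0.2315, 0.0773]
ee_rot: [-0.0, 0.866, 0.5, 0.0]
ft_force: [-0.9, -0.3, -2.1]
grip_width: 0.576
```

```bash
python3 -m crank '[{"dx":0,"dy":0,"dz":0.4,"yaw":0,"jaw":40},{"dx":0,"dy":0,"dz":0.4,"yaw":0,"jaw":40}]';python3 -m crank '[{"dx":0,"dy":0,"dz":0.5,"yaw":0,"jaw":40},{"dx":0,"dy":0,"dz":0.5,"yaw":0,"jaw":40}]'
```

```text
time_s: 8.15
tcp_pos: [0.4531, 0.2316, 0.0772]
ee_rot: [0.0, 0.866, 0.5, 0.0]
ft_force: [-0.6, -0.9, 2.2]
grip_width: 0.583
time_s: 8.35
tcp_pos: [0.4531, 0.2316, 0.0771]
ee_rot: [0.0, 0.866, 0.5, 0.0]
ft_force: [-2.3, -1.4, 6.5]
grip_width: 0.573
```

The force turned upward and reached +6.5 N, so the jar is on the nest floor. I'll ease off slightly and open.

```bash
python3 -m crank '[{"dx":0,"dy":0,"dz":-0.5,"yaw":0,"jaw":46},{"dx":0,"dy":0,"dz":-0.5,"yaw":0,"jaw":50},{"dx":0,"dy":0,"dz":-0.5,"yaw":0,"jaw":54},{"dx":0,"dy":0,"dz":-0.5,"yaw":0,"jaw":60},{"dx":0,"dy":0,"dz":-0.5,"yaw":0,"jaw":70},{"dx":0,"dy":0,"dz":-0.5,"yaw":0,"jaw":80},{"dx":0,"dy":0,"dz":-0.5,"yaw":0,"jaw":80},{"dx":0,"dy":0,"dz":-0.5,"yaw":0,"jaw":80},{"dx":0,"dy":0,"dz":-0.5,"yaw":0,"jaw":80}]'
python3 - <<'E'
from h import *
snap('wrist','wrist6')
E
```

```text
time_s: 9.25
tcp_pos: [0.453, 0.2315, 0.0768]
ee_rot: [0.0, 0.866, 0.5, -0.0]
ft_force: [-0.1, -0.2, -0.4]
grip_width: 0.936
```

View pics/wrist6.png

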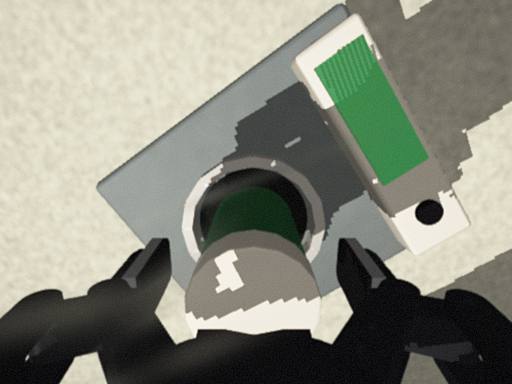

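The fingers are clear on both sides of the jar, which stands in the nest with its lid at about (252,290). I'll retreat straight up, then aside.

```bash
python3 -m crank '[{"dx":0,"dy":0,"dz":-10,"yaw":0,"jaw":80},{"dx":0,"dy":0,"dz":-30,"yaw":0,"jaw":80},{"dx":0,"dy":0,"dz":-60,"yaw":0,"jaw":80},{"dx":0,"dy":0,"dz":-95,"yaw":0,"jaw":80},{"dx":0,"dy":0,"dz":-130,"yaw":0,"jaw":80},{"dx":-20,"dy":10,"dz":-150,"yaw":0,"jaw":80},{"dx":-60,"dy":30,"dz":-150,"yaw":0,"jaw":80},{"dx":-100,"dy":50,"dz":-150,"yaw":0,"jaw":80},{"dx":-130,"dy":65,"dz":-150,"yaw":0,"jaw":80},{"dx":-150,"dy":75,"dz":-150,"yaw":0,"jaw":80},{"dx":-150,"dy":75,"dz":-150,"yaw":0,"jaw":80},{"dx":-150,"dy":75,"dz":-150,"yaw":0,"jaw":80},{"dx":-150,"dy":75,"dz":-150,"yaw":0,"jaw":80}]'
python3 - <<'E'
from h import *
a=[]
for n in('scene','side'):
    c=snap(n,n+'7'); u,v=proj(c,[.453,.231,.08]).astype(int); im=cv2.cvtColor(c['img'],cv2.COLOR_RGB2BGR)
    v0=min(max(v-50,0),284);a.append(cv2.resize(im[v0:v0+100,u-60:u+60],(400,333),interpolation=cv2.INTER_CUBIC))
    a0=a[-1]
    for z,r,col in((.125,.0255,(255,0,0)),(.04,.025,(0,0,255)),(.133,.0255,(0,255,255))):
        p=np.array([proj(c,(.453+r*np.cos(q),.2315+r*np.sin(q),z)) for q in np.linspace(0,6.28,60)])
        cv2.polylines(a0,[np.round((p-[u-60,v0])*3.333).astype(int)],True,col,1)
cv2.imwrite('pics/c7.png',np.hstack(a)); cv2.imwrite('pics/full7.png',cv2.cvtColor(load('scene7')['img'],cv2.COLOR_RGB2BGR))
E
```

```text
time_s: 10.6
tcp_pos: [0.4429, 0.0654, 0.2273]
ee_rot: [-0.0, 0.866, 0.501, 0.0]
ft_force: [-0.4, -0.0, 0.1]
grip_width: 0.936
```

View pics/c7.png

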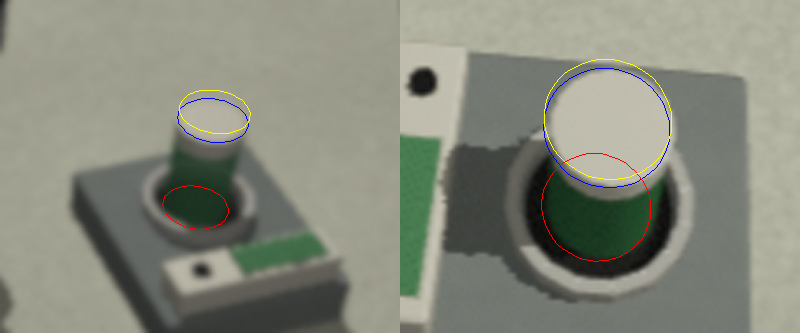

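View pics/full7.png

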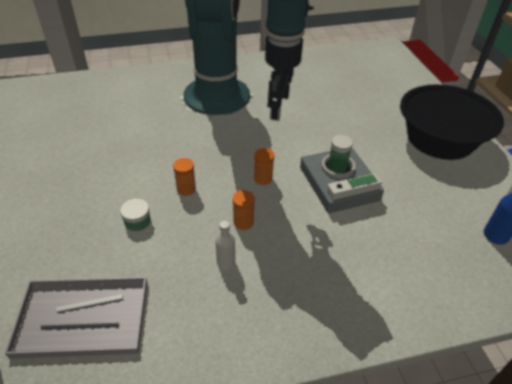

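Both views show the jar upright inside the rim with its base at floor height. The squat jar at (136,215) and the other objects have not moved. Handing in.

```bash
python3 -c "
from plant import *
print(close_job())"
```

```text
the job is handed in; nothing more can be done
None
```

The tall green jar is standing upright in the reader's nest, let go, and the job was handed in at about 10.7 s of the 34 s allowed.

- **Set-down:** I gripped the jar at 49 mm and lowered it in small steps. The wrist force turned upward (+2 to +6 N) with the tool at 77 mm, the height I expected for the jar on the nest floor. I then opened the fingers and moved the arm away.
- **Last checks:** Both outside cameras show the jar upright and inside the rim, with its lid at the height of a seated jar. The squat jar, the bottle and the orange look-alikes look unmoved, and the wrist force is near zero.
- **Not confirmed:** I could not see or read the pin directly. That it is pressed is inferred from the jar's height and the floor contact.
- **Disagreement:** The cameras differed by up to 10 mm on the jar's position and about 6 mm on the nest's. In the final scene view the projected circles are still a couple of pixels off, as they were before the grasp.

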